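# Shorten a telescoping probe by one hole

### The job

Shorten the telescoping sampling probe in the bench cradle by exactly one hole: push the sprung orange button in, start the tube sliding into its outer tube, and let the button click fully up in the next hole without forcing the lock or running past. Then swing the yellow keeper arm fully down in front of the tube's tip, let go, and leave everything else on the bench as it is.

Things in the scene. Friction and masses are not known exactly. Their poses are not given: they have to be found in the camera images.
- cradle: Bench cradle, fixed to the bench: grey base board 165 x 325 x 12 mm carrying a square aluminium outer tube 40 mm wide (x), y = -65 to +118 mm, top face 64 mm above the bench. Own y runs along the tubes, +y = the way the inner tube slides in (shorter). Origin at bench level below the start hole. Black saddles at y = -45 and 90 mm, 54 mm high, 59 wide.
- start_hole (a point): Centre of the start hole in the outer tube's top face (10 mm slot with wider holes, 20.5 mm in x, 17.5 mm in y). Axes as the cradle's. Other holes: y = -42 mm; the next one 35 to 49 mm to +y, in a dark adjustable plate (40 x 49 mm, 1 mm proud) set differently each time, to be found by its click; and 92 mm.
- button: Orange cap, stem and brass foot (18 x 15 x 5 mm, inside the slot). In a hole the foot locks the tube (1.25 mm play each way in y). Let go under the solid face it stays held down 4 to 4.5 mm and springs up by itself under a hole. More than 25 N on it (hole edges or stop) is forcing it. Origin at bench level below the cap when it is up.
- inner_tube: Sliding steel inner tube, 26 x 15 mm, with a round black nozzle, 21 mm thick, as its tip, out of the outer tube's -y end. Origin at bench level below the button; nozzle end at y = -171 mm from it, axis 43.5 mm above the bench. While the tip is under it the keeper arm cannot come down (over 15 N between them is forcing); one hole in, it clears.
- button_top (a point): Centre of the top of the orange button cap, 18 x 18 x 18 mm, edges along the cradle's x and y. Untouched, its underside is 9 mm and its top 27 mm above the outer tube's top face. On an 8 mm stem; rides on the inner tube: down when pressed, along y when the tube slides.
- press (a joint): How far the button is pushed in, m: 0 = fully up (locked in a hole), 0.0045 = just clear of the hole so that the tube can slide, 0.0075 = on its hard stop. Spring: 4 N at the start of travel, 9.5 N at the stop.
- slide (a joint): How far the inner tube has slid in (shorter), m: 0 = start hole; 0.035 to 0.049 = next hole; negative = longer. Slides along the cradle's y with about 2.5 N of friction (about 4 N with the foot rubbing under the face) and stays where it is left.
- keeper (a joint): Angle of the keeper arm, rad: 0 = fully down (level, on its black rest), growing as it stands up; starts at 0.5 to 0.95. Stiff hinge (0.1 N m): it stays where it is left.
- keeper_hinge (a point): Point on the keeper's hinge axis, which runs along the cradle's y: 40 mm to +x and 152 mm to -y of the cradle's origin, 43 mm above the bench. Dark steel cheeks beside it reach 54 mm high.
- keeper_arm: Yellow keeper arm, 120 mm long, 12 wide, 8 thick, with a flat pad 26 (length) x 22 mm at its free end. Origin on the hinge axis; it reaches along its own -x, own z up when down. It swings down towards the cradle's -x, across the tube's axis just beyond the shortened tube's tip.
- keeper_pad (a point): Centre of the upper face of the pad at the keeper arm's free end: 107 mm from the hinge axis along the arm, 4 mm above the arm's middle plane. With the arm down it is 47 mm above the bench, 67 mm to the cradle's -x from the tubes' middle line.
- meter: Bystander, to be left alone: white box-shaped hand-held meter, 70 x 140 x 34 mm, lying flat; origin at the centre of its underside
- nozzle_a: Bystander, to be left alone: loose black spare nozzle, 26 mm wide, 34 mm tall, upright; origin under its centre
- nozzle_b: Bystander, to be left alone: loose brass spare nozzle, same size and origin
- vial: Bystander, to be left alone: amber jar with black cap, 36 mm wide, 60 mm tall; origin under its centre
- driver: Bystander, to be left alone: red-handled screwdriver lying on the bench, 170 mm long; origin under its middle
- brush: Bystander, to be left alone: wooden-handled brush lying on the bench, 160 mm long; origin under its middle
- sponge: Bystander, to be left alone: yellow block sponge (stiff), 75 x 45 x 22 mm; origin under its centre
- tin: Bystander, to be left alone: brown cardboard-coloured open cup, 72 mm wide, 85 mm tall; origin under its centre

How it is judged:
By the outcome, as a careful person would: the job done as asked, in the order asked, and still so for the second after the job is handed in, with the robot touching nothing.
It also fails if it takes over 50 s, if anything falls off the work surface, if the arm or the gripper's body presses on something with over 40 N, if the wrist force passes 120 N, or if a joint passes its speed limit or range.

### The arm

A 6-joint arm with a two-finger parallel gripper is mounted at the origin on the work surface. World frame = base frame: x ahead of the robot, y to its left, z up, the work surface at z = 0. Lengths are in m, angles in rad, forces in N, time in s.
With the tool pointing down it reaches from about 0.35 to 0.975 m from the base axis. Payload 4.9 kg.
Tool frame: the origin (TCP) lies midway between the tips of the shut fingers; the grasp point (between the pads) lies 19 mm behind it; x points along the fingers, z is the direction in which the jaws open and shut, and the axes are right-handed (so a half turn about x gives the same grasp; the last joint's range is limited). The gripper opens to 85 mm and grips with 20 to 120 N. Pads are 22 mm wide; open, the fingers measure 114 mm over their backs; the gripper's body (76 mm by 85 mm) begins 54 mm behind the grasp point. The pads swing forward as they close: fully open they stand 13 mm farther back than shut.
Start: joints at [1.126, 0.053, 1.613, -0, 1.476, -0.119], TCP at [0.2, 0.592, 0.203] pointing down, gripper open.
Joint ranges: [-3.01, 3.01], [-1.01, 2.22], [0.06, 2.58], [-1.02, 4.17], [0.09, 2.62], [-3.14, 3.14]. Speed limits (rad/s): [2.57, 2.57, 3.14, 3.14, 3.14, 3.14].

### API

Orientations are given as a unit quaternion [w, x, y, z].
In Python, from plant import state, cams, workorder, nets gives the robot as it stands.
- The arm moves only by the tool play_rows, never from a script. Its argument "motion" is a list of rows, each a list of 3 entries, a list of its own where there are three numbers: the closure, from -1 (fully open) to 1 (shut), then the shift along the world's x, y, z in m, then the turn about the world's z in rad. A call has 1 to 5 rows; each row is the pose to reach, as a shift and turn from the pose commanded when the call began; what a row does not reach only later rows make up. A row lasts 1/10 s, in which the tool goes at most 50 mm and 8.59 degrees, less where a joint would pass 70% of its speed; a pose out of reach is approached as far as the arm can. A call with a gripper value outside its range is refused whole. The fingers move at their own pace and stop on an object; the grip force is fixed at half the most. Time passes only in rows, so rows that repeat a pose let the fingers close. It gives the time, the measured TCP pose, the force and the opening at its end, in the units of the state.
- state(): the state, without advancing time (a new reading comes with each control period).
- cams.grab_frame(name): name is "side" or "top"; returns (picture, depth): 400x640x3 uint8, red, green, blue; 400x640 float32, m along the optical axis (not along the pixel's ray), 0 where there is no reading.
- cams.camera_info(name): a dict with "K" (3x3 intrinsics, pixels), "rvec" (rotation vector, rad) and "tvec" (3), from world to camera coordinates, as OpenCV has them. Camera axes: x right, y down, z forward; pixel columns grow to the right and rows downward; lengths in m; the calibration is good to about 2 mm. A picture is of the moment at which its call begins. camera_info takes no time and is no camera call.
- workorder.job_done(): hands the job in, once; it reports no verdict.
Trained networks look in the newest picture that a camera, given by its name, has taken for a name from the list of things; names that differ only in an ending like _2 or _b are one class to them, and where a whole thing is asked for, a point or a joint stands for the part that bears it (a point fixed in the world has none). Each returns a list of dicts, best first, with "score" (0 to 1); they miss things now and then, are a little off and sometimes report something else, mostly with a low value. They report only what shows in the picture. A call takes as long as a camera call.
- nets.recognise(camera, target): "at" ([x, y, z] in m, in world coordinates, good to about 4 mm: the middle of the surface that is visible of it).
- nets.landmark_of(camera, target): "at" ([x, y, z] in m, in world coordinates, good to about 4 mm: a listed point, or the origin of a listed thing).
The state is a dict: "time": time; "joint_pos": joint angles; "joint_vel": joint speeds; "joint_efforts": joint torques, N m; "tool_pos": TCP position; "tool_rot": TCP orientation; "contact_force": force on the tool from outside, world axes, zero at the start; "ft_torque": the same for the moment, N m; "gripper_width": opening from 0.0 (shut) to 1.0 (fully open).
Only numpy, scipy, OpenCV 4.12 (cv2) and the standard library are available. Lean on these libraries where they do the work, as an engineer would, in place of code of your own. Each camera call takes 0.05 s, during which the arm holds its last target.

## Working session

There is one attempt and no reset: what is moved stays moved. The work goes in short steps, Python scripts to look and compute and a tool call to move; the robot and the scene stay as the last step left them, time stands still between calls to the robot, and variables do not carry over. Pictures are saved under pics/ and viewed, and the job is handed in when it is done.

Besides the shell and the picture viewer there is one more tool, called after "Emit:" as name(argument=value, ...) on one line, values as JSON. play_rows: Moves the arm, as the interface text tells. Its arguments: {"type":"object","properties":{"motion":{"type":"array","items":{"type":"array"}}},"required":["motion"]}

```bash
ls; mkdir -p pics; cat > h.py <<'E'
import numpy as np, cv2
from plant import state, cams, workorder, nets
def cam(n):
    i=cams.camera_info(n); K=np.array(i["K"],float); R=cv2.Rodrigues(np.array(i["rvec"],float))[0]; t=np.array(i["tvec"],float).ravel()
    return K,R,t
def save(n,f):
    p,d=cams.grab_frame(n); cv2.imwrite("pics/"+f+".png",p[:,:,::-1]); np.save("pics/"+f+".npy",d); return p,d
def unproj(n,u,v,z):
    K,R,t=cam(n); return R.T@(np.linalg.inv(K)@np.array([u,v,1.])*z-t)
def proj(n,P):
    K,R,t=cam(n); q=K@(R@np.asarray(P,float)+t); return q[:2]/q[2]
E
python3 - <<'E'
from h import *
np.set_printoptions(precision=4,suppress=True)
for n in ("top","side"):
    save(n,n+"0"); K,R,t=cam(n); print(n,K[0,0],-R.T@t,R[2])
    for k in ("cradle","start_hole","button","button_top","inner_tube","keeper_hinge","keeper_pad","keeper_arm"):
        for f in ("recognise","landmark_of"):
            try:
                r=getattr(nets,f)(n,k)
                print(k,f,[(np.round(x["at"],4).tolist(),round(x["score"],2)) for x in r[:2]])
            except Exception as e: print(k,f,e)
s=state();print(s)
E
```

```text
pics
top 399.4059646182931 [ 0.4082 -0.0033  1.3217] [ 0.0881 -0.0023 -0.9961]
cradle recognise [([0.5326, 0.0161, 0.011], 0.92)]
cradle landmark_of [([0.5654, 0.0512, 0.0015], 0.94), ([0.5846, -0.1025, 0.0419], 0.42)]
start_hole recognise [([0.529, 0.0169, 0.0084], 0.81)]
start_hole landmark_of [([0.5611, 0.052, 0.0597], 0.86), ([0.5614, 0.0498, -0.0032], 0.5)]
button recognise []
button landmark_of [([0.5616, 0.0545, -0.0011], 0.51), ([0.5354, 0.4178, -0.0029], 0.2)]
button_top recognise []
button_top landmark_of [([0.5628, 0.0509, 0.0926], 0.49)]
inner_tube recognise [([0.5537, -0.0327, 0.0541], 0.74)]
inner_tube landmark_of [([0.5132, -0.0939, 0.1252], 0.39)]
keeper_hinge recognise [([0.5307, 0.0182, 0.0079], 0.77)]
keeper_hinge landmark_of [([0.5812, -0.1021, 0.0464], 0.6)]
keeper_pad recognise [([0.3926, -0.3885, 0.0334], 0.33)]
keeper_pad landmark_of [([0.5162, -0.0931, 0.1258], 0.67), ([0.5834, -0.1018, 0.0467], 0.54)]
keeper_arm recognise []
keeper_arm landmark_of [([0.5797, -0.1029, 0.0435], 0.6), ([0.6666, -0.3927, 0.0007], 0.42)]
side 505.4589554635154 [-0.0223 -0.5429  1
[... 672 characters left out ...]
[0.5341, -0.1059, 0.1035], 0.58)]
keeper_pad landmark_of [([0.5154, -0.1005, 0.1288], 0.41)]
keeper_arm recognise [([0.5346, -0.1084, 0.0985], 0.7)]
keeper_arm landmark_of [([0.5775, -0.1082, 0.0384], 0.67)]
{'time': 1.7, 'joint_pos': array([ 1.1259,  0.0527,  1.6129, -0.    ,  1.476 , -0.119 ]), 'joint_vel': array([ 0.0008, -0.0009,  0.0001, -0.0002, -0.0011, -0.0005]), 'joint_efforts': array([ -0.0028, -39.3698, -37.0437,  -0.0004,   0.0009,   0.    ]), 'tool_pos': array([0.2001, 0.5921, 0.2034]), 'tool_rot': array([ 0.5745, -0.4123,  0.5745,  0.4123]), 'contact_force': array([-0.118 ,  0.2674,  0.271 ]), 'ft_torque': array([-0.0073, -0.0178, -0.0426]), 'gripper_width': 1.0033674218921549}
```

View pics/top0.png

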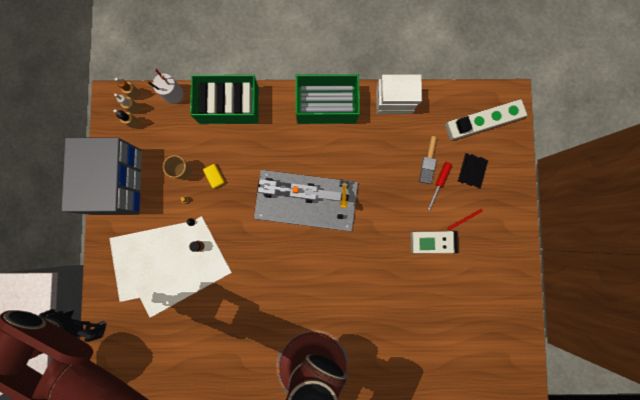

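View pics/side0.png

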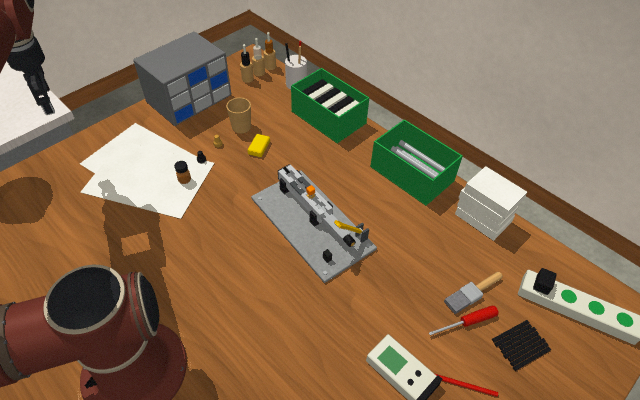

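```bash
python3 - <<'E'
from h import *
np.set_printoptions(precision=4,suppress=True)
for n,(x0,x1,y0,y1) in {"top":(245,370,160,240),"side":(240,390,150,290)}.items():
    im=cv2.imread(f"pics/{n}0.png"); d=np.load(f"pics/{n}0.npy")
    c=im[y0:y1,x0:x1]; s=600//max(c.shape[:2])if n=='side' else 6
    cv2.imwrite(f"pics/{n}0c.png",cv2.resize(c,None,fx=s,fy=s,interpolation=cv2.INTER_CUBIC)); print(n,s)
    hsv=cv2.cvtColor(im,cv2.COLOR_BGR2HSV)
    K,R,t=cam(n)
    vv,uu=np.mgrid[y0:y1,x0:x1]
    D=d[y0:y1,x0:x1]; P=(np.stack([(uu-K[0,2])/K[0,0]*D,(vv-K[1,2])/K[1,1]*D,D],-1)-t)@R
    h=hsv[y0:y1,x0:x1]
    org=(h[...,0]<14)&(h[...,1]>180)&(h[...,2]>130)&(D>0)
    print("orange",org.sum(),np.median(P[org],0), "zmax",P[org][:,2].max(),"uv",uu[org].mean(),vv[org].mean())
    topc=org&(P[...,2]>P[org][:,2].max()-0.006); print(" top face",topc.sum(),P[topc].mean(0))
    yel=(h[...,0]>=17)&(h[...,0]<32)&(h[...,1]>150)&(h[...,2]>100)&(D>0)
    q=P[yel]; print("yellow",yel.sum(),q.mean(0)); a=q[q[:,2]>q[:,2].max()-0.012]; print(" high end",a.mean(0),len(a),q.min(0),q.max(0))
    # outer tube top face yaw
    m=(P[...,2]>0.058)&(P[...,2]<0.07)&~org&~yel
    p=P[m][:,:2]; p=p[(abs(p[:,0]-.56)<.08)]
    l=cv2.fitLine(p.astype(np.float32),cv2.DIST_HUBER,0,.01,.01).ravel(); print("tube top",len(p),l,"yaw deg",np.degrees(np.arctan2(-l[0],l[1])))
    b=(P[...,2]>0.004)&(P[...,2]<0.02)
    r=cv2.minAreaRect((P[b][:,:2]*1000).astype(np.float32)); print("board",r)
q=state()["tool_rot"]; from scipy.spatial.transform import Rotation as Ro
print(Ro.from_quat([q[1],q[2],q[3],q[0]]).as_matrix())
E
```

```text
top 6
orange 3753 [0.5997 0.0161 0.002 ] zmax 0.09501019418460357 uv 307.6456168398614 195.533173461231
 top face 14 [0.5589 0.0513 0.0929]
yellow 107 [ 0.5322 -0.0966  0.1062]
 high end [ 0.5072 -0.0933  0.1346] 34 [ 0.4995 -0.1122  0.0178] [ 0.5766 -0.0837  0.1408]
tube top 498 [0.1086 0.9941 0.5638 0.0768] yaw deg -6.2361035
board ((536.357421875, 16.466781616210938), (413.847900390625, 263.0286865234375), 89.67804718017578)
side 4
orange 7 [0.5521 0.0539 0.0826] zmax 0.08870752826348186 uv 313.7142857142857 193.14285714285714
 top face 3 [0.5537 0.0518 0.087 ]
yellow 272 [0.5643 0.0649 0.0607]
 high end [ 0.5041 -0.0983  0.1332] 40 [ 0.4988 -0.1215 -0.0041] [0.846  0.3397 0.1405]
tube top 647 [0.1189 0.9929 0.5569 0.0633] yaw deg -6.826177
board ((565.714111328125, 30.91339111328125), (457.252685546875, 408.1536865234375), 47.10314178466797)
[[ 0.     -0.9474  0.3201]
 [ 0.      0.3201  0.9474]
 [-1.     -0.      0.    ]]
```

```bash
echo
```

```text
(no output)
```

View pics/top0c.png

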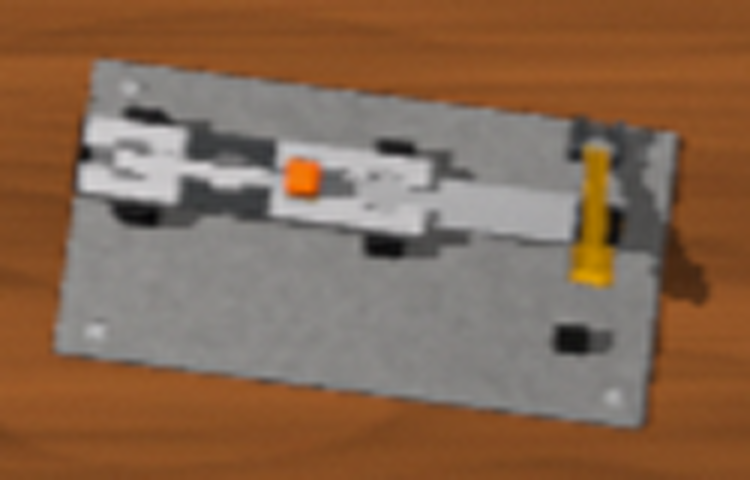

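View pics/side0c.png

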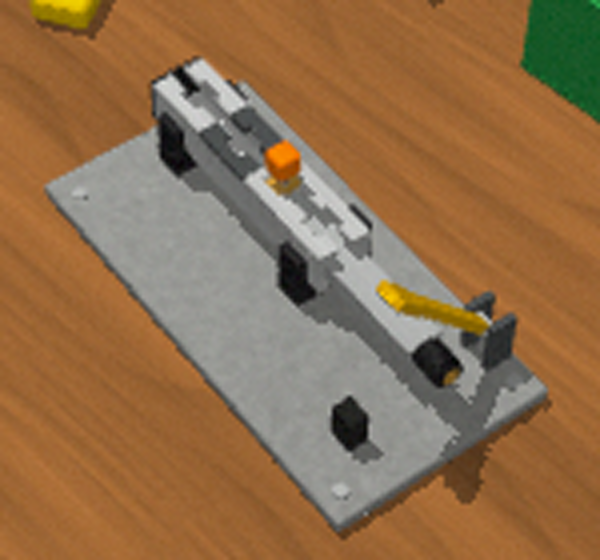

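```bash
cat >> h.py <<'E'
def onz(n,u,v,z):
    K,R,t=cam(n); c=-R.T@t; r=R.T@np.linalg.inv(K)@np.array([u,v,1.]); return c+r*(z-c[2])/r[2]
def tri(a,b):
    A=[];B=[]
    for n,(u,v) in (("top",a),("side",b)):
        K,R,t=cam(n); P=K@np.c_[R,t]; A.append(P)
    X=cv2.triangulatePoints(A[0],A[1],np.array(a,float).reshape(2,1),np.array(b,float).reshape(2,1)).ravel(); return X[:3]/X[3]
E
python3 - <<'E'
from h import *
np.set_printoptions(precision=4,suppress=True)
T=lambda x,y:(245+x/6-.4,160+y/6-.4); S=lambda x,y:(240+x/4-.4,150+y/4-.4)
c=[T(95,60),T(678,133),T(642,427),T(55,352)]
p=[onz("top",*q,.012)for q in c]
for i in range(4):
    e=p[(i+1)%4]-p[i]; print(p[i],np.linalg.norm(e),np.degrees(np.arctan2(e[1],e[0])))
c=[S(338,533),S(45,190),S(548,388)]
p=[onz("side",*q,.012)for q in c]
for i in (1,2):
    e=p[i]-p[0]; print(p[i],np.linalg.norm(e),np.degrees(np.arctan2(e[1],e[0])))
print("cap top", onz("top",*T(305,176),.091), onz("side",*S(284,155),.091), tri(T(305,176),S(284,155)))
print("pad",tri(T(593,276),S(395,296)))
print("rest",tri(T(571,336),S(350,406)))
E
```

```text
[0.6349 0.1703 0.012 ] 0.32436102628503166 -97.51261674645933
[ 0.5925 -0.1512  0.012 ] 0.1630898478885261 172.21084658543148
[ 0.4309 -0.1291  0.012 ] 0.32316835796127147 82.40906479877842
[0.4736 0.1912 0.012 ] 0.16264671110005388 -7.369656365766306
[0.4701 0.1835 0.012 ] 0.32252456425843545 82.08736105672945
[ 0.5917 -0.1536  0.012 ] 0.1669246210432845 -6.063349581921191
cap top [0.56   0.0509 0.091 ] [0.5582 0.0471 0.091 ] [0.5612 0.0507 0.0856]
pad [ 0.5055 -0.0956  0.1299]
rest [ 0.4801 -0.0898  0.0389]
```

Emit:
play_rows(motion=[[1,[0.36,-0.54,0.0],0.195],[1,[0.36,-0.54,0.0],0.195],[1,[0.36,-0.54,0.0],0.195],[1,[0.36,-0.54,0.0],0.195],[1,[0.36,-0.54,0.0],0.195]])

```text
time: 2.2
tool_pos: [0.3391, 0.3829, 0.2036]
tool_rot: [0.532, -0.466, 0.531, 0.466]
contact_force: [0.3, 0.7, -0.2]
gripper_width: 0.143
```

Emit:
play_rows(motion=[[1,[0.21,-0.315,-0.05],0.0],[1,[0.21,-0.315,-0.05],0.0],[1,[0.21,-0.315,-0.05],0.0],[1,[0.21,-0.315,-0.05],0.0],[1,[0.21,-0.315,-0.05],0.0]])

```text
time: 2.7
tool_pos: [0.4768, 0.1765, 0.1709]
tool_rot: [0.532, -0.466, 0.531, 0.466]
contact_force: [0.5, 1.7, -0.5]
gripper_width: 0.001
```

Emit:
play_rows(motion=[[1,[0.0,0.0,0.0],0.0]])

```text
time: 2.8
tool_pos: [0.4778, 0.1738, 0.1698]
tool_rot: [0.533, -0.465, 0.534, 0.464]
contact_force: [1.3, 1.1, -0.2]
gripper_width: 0.001
```

```bash
cat > st.py <<'E'
from h import *
from scipy.spatial.transform import Rotation as Ro
s=state(); q=s["tool_rot"]; R=Ro.from_quat([q[1],q[2],q[3],q[0]]).as_matrix()
print(s["time"],np.round(s["tool_pos"],4),"jaw yaw",np.degrees(np.arctan2(R[1,2],R[0,2])),np.round(R[:,0],3),np.round(s["contact_force"],2),s["gripper_width"])
E
python3 st.py
```

```text
2.8 [0.4778 0.1738 0.1698] jaw yaw 82.08809600284422 [-0.001 -0.002 -1.   ] [ 1.35  1.05 -0.25] 0.0011263873131620416
```

Emit:
play_rows(motion=[[1,[0.0825,-0.122,-0.04],0.006],[1,[0.0825,-0.122,-0.04],0.006],[1,[0.0825,-0.122,-0.04],0.006],[1,[0.0825,-0.122,-0.07],0.006],[1,[0.0825,-0.122,-0.07],0.006]])

```text
time: 3.3
tool_pos: [0.5554, 0.0559, 0.0962]
tool_rot: [0.528, -0.465, 0.533, 0.47]
contact_force: [-1.5, -0.1, -1.1]
gripper_width: 0.002
```

Emit:
play_rows(motion=[[1,[0.0,0.0,0.0],0.0]])

```text
time: 3.4
tool_pos: [0.5575, 0.0572, 0.1003]
tool_rot: [0.53, -0.467, 0.53, 0.469]
contact_force: [0.0, 1.3, 0.2]
gripper_width: 0.001
```

```bash
cat > look.py <<'E'
import sys
from h import *
f=sys.argv[1]
a,_=save("top",f+"t"); b,_=save("side",f+"s")
A=cv2.resize(a[165:230,250:360,::-1],None,fx=3.6,fy=3.6,interpolation=cv2.INTER_CUBIC); B=cv2.resize(b[150:290,240:390,::-1],None,fx=2.66,fy=2.66,interpolation=cv2.INTER_CUBIC)
h=max(A.shape[0],B.shape[0]); o=np.zeros((h,A.shape[1]+B.shape[1],3),np.uint8); o[:A.shape[0],:A.shape[1]]=A;o[:B.shape[0],A.shape[1]:]=B
cv2.imwrite("pics/"+f+".png",o)
E
python3 st.py; python3 look.py b1
```

```text
3.4 [0.5575 0.0572 0.1003] jaw yaw 82.8897868435535 [-0.002  0.    -1.   ] [0.04 1.33 0.16] 0.0014891345518870892
```

View pics/b1.png

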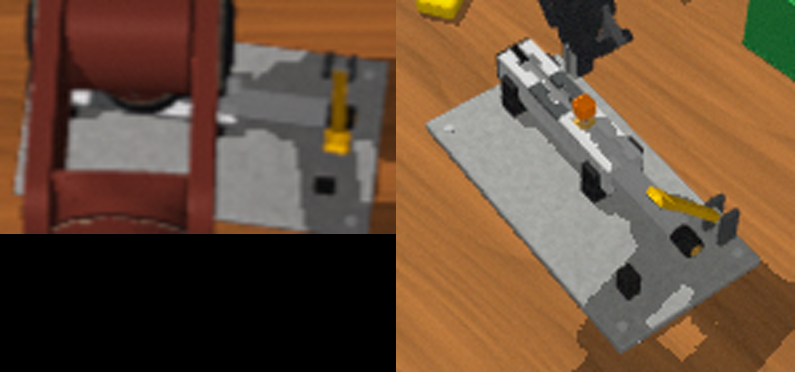

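```bash
python3 st.py; python3 - <<'E'
from h import *
for P in ([.5575,.0572,.1003],[.5605,.0515,.091],[.5605,.0515,.073]):
    q=proj("side",P); print(q,(q-[240,150])*2.66+[396,0])
E
```

```text
3.5 [0.5589 0.0575 0.1023] jaw yaw 82.94451290791032 [ 0.002  0.    -1.   ] [-0.08  0.22  0.35] 0.00015303677511834793
[307.6025685 183.8288402] [575.82283221  89.98471493]
[310.03717485 186.90897792] [582.29888511  98.17788127]
[309.99252032 191.59455995] [582.18010405 110.64152947]
```

```bash
python3 - <<'E'
import cv2
im=cv2.imread("pics/b1s.png"); cv2.imwrite("pics/b1c.png",cv2.resize(im[90:230,250:390],None,fx=4,fy=4,interpolation=cv2.INTER_CUBIC))
E
```

```text
(no output)
```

View pics/b1c.png

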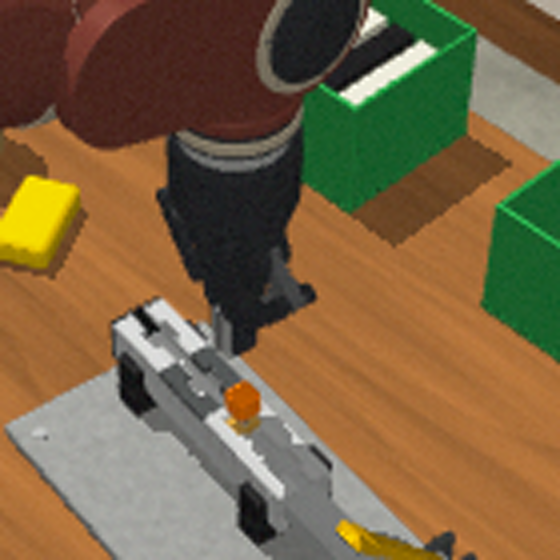

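```bash
python3 - <<'E'
from h import *
np.set_printoptions(precision=3,suppress=True)
d=np.load("pics/b1s.npy"); im=cv2.imread("pics/b1s.png")
for v in range(166,195,2):
    print(v,[(u,im[v,u].tolist(),unproj("side",u,v,d[v,u]).round(3).tolist()) for u in (304,308,311)])
E
```

```text
166 [(304, [74, 76, 76], [0.549, 0.061, 0.168]), (308, [29, 28, 27], [0.545, 0.043, 0.185]), (311, [34, 33, 30], [0.55, 0.038, 0.184])]
168 [(304, [67, 65, 65], [0.547, 0.059, 0.164]), (308, [34, 33, 29], [0.546, 0.044, 0.176]), (311, [29, 29, 31], [0.541, 0.029, 0.192])]
170 [(304, [65, 68, 67], [0.545, 0.057, 0.16]), (308, [23, 22, 22], [0.551, 0.049, 0.162]), (311, [26, 25, 23], [0.542, 0.03, 0.183])]
172 [(304, [69, 68, 71], [0.547, 0.059, 0.15]), (308, [32, 29, 28], [0.549, 0.048, 0.157]), (311, [22, 19, 18], [0.542, 0.03, 0.177])]
174 [(304, [64, 65, 67], [0.544, 0.056, 0.147]), (308, [37, 35, 34], [-0.022, -0.543, 1.044]), (311, [33, 29, 27], [0.556, 0.044, 0.149])]
176 [(304, [68, 70, 72], [0.547, 0.059, 0.136]), (308, [35, 34, 31], [0.549, 0.047, 0.144]), (311, [32, 32, 29], [0.557, 0.045, 0.139])]
178 [(304, [120, 124, 123], [0.618, 0.134, 0.014]), (308, [58, 57, 55], [0.548, 0.047, 0.137]), (311, [55, 104, 165], [0.642, 0.131, -0.001])]
180 [(304, [89, 89, 85], [0.582, 0.097, 0.064]), (308, [161, 169, 168], [0.624, 0.125, 0.008]), (311, [78, 116, 160], [0.637, 0.126, -0.00
[... 282 characters left out ...]
12])]
186 [(304, [114, 115, 114], [0.585, 0.1, 0.035]), (308, [49, 98, 164], [0.576, 0.075, 0.063]), (311, [0, 82, 177], [0.562, 0.05, 0.095])]
188 [(304, [133, 133, 132], [0.581, 0.095, 0.035]), (308, [0, 83, 181], [0.556, 0.054, 0.088]), (311, [0, 84, 180], [0.56, 0.048, 0.09])]
190 [(304, [121, 122, 121], [0.576, 0.09, 0.034]), (308, [0, 80, 174], [0.551, 0.049, 0.09]), (311, [0, 88, 188], [0.555, 0.043, 0.09])]
192 [(304, [153, 156, 153], [0.554, 0.067, 0.064]), (308, [11, 79, 168], [0.55, 0.048, 0.083]), (311, [8, 81, 169], [0.555, 0.043, 0.083])]
194 [(304, [213, 216, 217], [0.549, 0.061, 0.064]), (308, [39, 115, 175], [0.557, 0.055, 0.064]), (311, [9, 76, 158], [0.554, 0.042, 0.077])]
```

Emit:
play_rows(motion=[[1,[0.0,0.0,0.0],0.0]])

```text
time: 3.6
tool_pos: [0.5592, 0.0574, 0.1027]
tool_rot: [0.531, -0.469, 0.529, 0.468]
contact_force: [-0.7, 0.0, 0.3]
gripper_width: 0.002
```

```bash
python3 st.py; python3 - <<'E'
from h import *
p,d=save("side","b2s")
c=cv2.resize(p[90:230,250:390,::-1],None,fx=4,fy=4,interpolation=cv2.INTER_CUBIC)
q=(proj("side",state()["tool_pos"])-[250,90])*4
cv2.circle(c,(int(q[0]),int(q[1])),4,(0,255,0),1)
cv2.imwrite("pics/b2c.png",c)
E
```

```text
3.6 [0.5592 0.0574 0.1027] jaw yaw 82.9458494852019 [ 0.003  0.    -1.   ] [-0.66  0.    0.28] 0.002492760443972772
```

View pics/b2c.png

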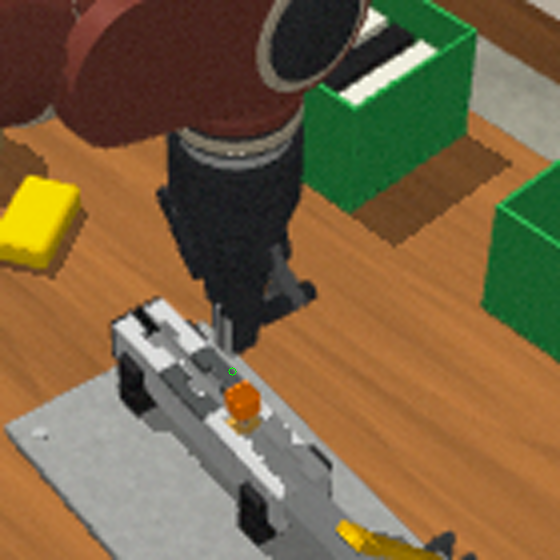

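Emit:
play_rows(motion=[[1,[0.001,-0.006,-0.004],0.0],[1,[0.001,-0.006,-0.008],0.0],[1,[0.001,-0.006,-0.008],0.0]])

```text
time: 3.95
tool_pos: [0.5588, 0.0503, 0.0918]
tool_rot: [0.53, -0.467, 0.531, 0.468]
contact_force: [0.0, -0.1, 0.1]
gripper_width: 0.005
```

```bash
python3 st.py
```

```text
3.95 [0.5588 0.0503 0.0918] jaw yaw 82.83573076312177 [-0.001  0.    -1.   ] [ 0.05 -0.07  0.11] 0.004941856047759934
```

Emit:
play_rows(motion=[[1,[0.001,0.0,-0.001],0.0],[1,[0.001,0.0,-0.002],0.0],[1,[0.001,0.0,-0.003],0.0]])

```text
time: 4.25
tool_pos: [0.5605, 0.0503, 0.0896]
tool_rot: [0.53, -0.468, 0.53, 0.468]
contact_force: [-0.8, -0.8, 0.4]
gripper_width: 0.003
```

Emit:
play_rows(motion=[[1,[0.0,0.0,-0.001],0.0],[1,[0.0,0.0,-0.002],0.0],[1,[0.0,0.0,-0.002],0.0]])

```text
time: 4.55
tool_pos: [0.5603, 0.0504, 0.0875]
tool_rot: [0.53, -0.468, 0.53, 0.468]
contact_force: [0.6, -0.1, 0.8]
gripper_width: 0.001
```

```bash
python3 st.py; python3 - <<'E'
from h import *
p,d=save("side","b3s")
c=cv2.resize(p[90:230,250:390,::-1],None,fx=4,fy=4,interpolation=cv2.INTER_CUBIC)
q=(proj("side",state()["tool_pos"])-[250,90])*4
cv2.circle(c,(int(q[0]),int(q[1])),4,(0,255,0),1)
cv2.imwrite("pics/b3c.png",c)
E
```

```text
4.55 [0.5603 0.0504 0.0875] jaw yaw 82.8520632783181 [-0.  0. -1.] [ 0.58 -0.1   0.82] 0.0008778106621708241
```

View pics/b3c.png

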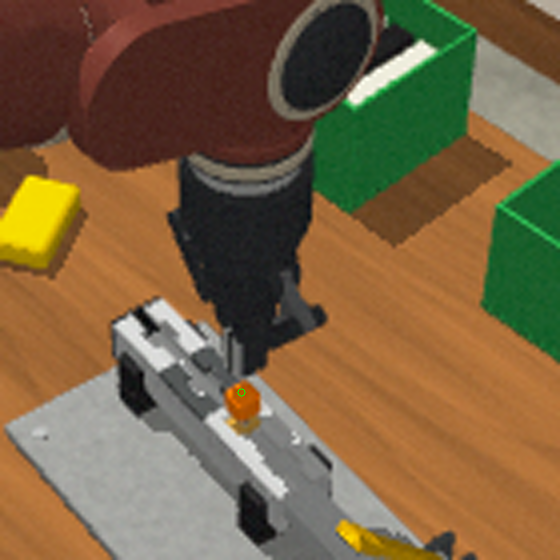

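```bash
python3 - <<'E'
from h import *
np.set_printoptions(precision=3,suppress=True)
d=np.load("pics/b3s.npy"); im=cv2.imread("pics/b3s.png")
for v in range(170,192,1):
    print(v,[(im[v,u].max(),unproj("side",u,v,d[v,u]).round(3).tolist()) for u in (307,309,311,313,315)])
c=cv2.resize(im[160:200,290:330],None,fx=14,fy=14,interpolation=cv2.INTER_NEAREST); cv2.imwrite("pics/b3d.png",c)
E
```

```text
170 [(np.uint8(36), [0.549, 0.05, 0.162]), (np.uint8(33), [0.54, 0.034, 0.182]), (np.uint8(33), [0.546, 0.035, 0.176]), (np.uint8(34), [0.556, 0.037, 0.167]), (np.uint8(37), [0.559, 0.034, 0.167])]
171 [(np.uint8(54), [0.551, 0.052, 0.156]), (np.uint8(26), [0.547, 0.042, 0.167]), (np.uint8(25), [0.547, 0.035, 0.172]), (np.uint8(32), [0.553, 0.034, 0.168]), (np.uint8(33), [0.555, 0.03, 0.17])]
172 [(np.uint8(99), [0.551, 0.053, 0.152]), (np.uint8(31), [0.547, 0.041, 0.164]), (np.uint8(37), [0.547, 0.035, 0.168]), (np.uint8(34), [0.55, 0.032, 0.169]), (np.uint8(37), [0.551, 0.026, 0.172])]
173 [(np.uint8(31), [0.548, 0.05, 0.152]), (np.uint8(30), [0.547, 0.041, 0.16]), (np.uint8(35), [0.546, 0.034, 0.167]), (np.uint8(32), [0.55, 0.031, 0.167]), (np.uint8(36), [0.543, 0.017, 0.182])]
174 [(np.uint8(46), [0.547, 0.048, 0.151]), (np.uint8(35), [0.546, 0.041, 0.158]), (np.uint8(30), [0.549, 0.037, 0.159]), (np.uint8(29), [0.543, 0.024, 0.173]), (np.uint8(30), [0.543, 0.017, 0.179])]
175 [(np.uint8(45), [0.548, 0.05, 0.145]), (np.uint8(53), [0.547, 0.041, 0.153]), (np.uint8(32), [0.549, 0.0
[... 2605 characters left out ...]
0.048, 0.09]), (np.uint8(182), [0.563, 0.044, 0.091]), (np.uint8(165), [0.617, 0.09, 0.01])]
189 [(np.uint8(226), [0.552, 0.053, 0.088]), (np.uint8(184), [0.554, 0.049, 0.09]), (np.uint8(185), [0.559, 0.047, 0.088]), (np.uint8(185), [0.561, 0.042, 0.091]), (np.uint8(172), [0.616, 0.089, 0.007])]
190 [(np.uint8(165), [0.549, 0.05, 0.09]), (np.uint8(188), [0.553, 0.047, 0.089]), (np.uint8(189), [0.555, 0.042, 0.092]), (np.uint8(173), [0.561, 0.041, 0.088]), (np.uint8(195), [0.58, 0.053, 0.062])]
191 [(np.uint8(157), [0.55, 0.051, 0.084]), (np.uint8(227), [0.551, 0.045, 0.088]), (np.uint8(179), [0.552, 0.04, 0.092]), (np.uint8(165), [0.559, 0.04, 0.086]), (np.uint8(190), [0.579, 0.052, 0.061])]
```

View pics/b3d.png

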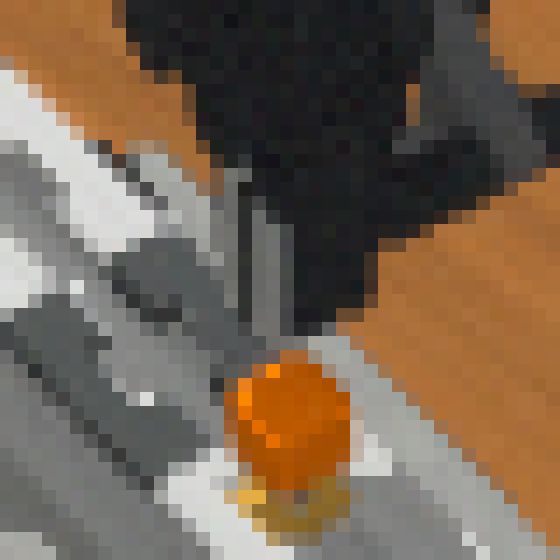

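Emit:
play_rows(motion=[[1,[0.0,0.0,-0.001],0.0],[1,[0.0,0.0,-0.002],0.0],[1,[0.0,0.0,-0.002],0.0]])

```text
time: 4.9
tool_pos: [0.5603, 0.0503, 0.0855]
tool_rot: [0.53, -0.468, 0.53, 0.468]
contact_force: [0.2, 0.6, 0.2]
gripper_width: 0.003
```

Emit:
play_rows(motion=[[1,[0.0,0.0,-0.001],0.0],[1,[0.0,0.0,-0.002],0.0],[1,[0.0,0.0,-0.003],0.0],[1,[0.0,0.0,-0.004],0.0]])

```text
time: 5.3
tool_pos: [0.5604, 0.0503, 0.0816]
tool_rot: [0.53, -0.468, 0.53, 0.468]
contact_force: [0.7, 0.1, 0.0]
gripper_width: 0.003
```

```bash
python3 st.py;  python3 - <<'E'
from h import *
p,d=save("side","b4s")
for n in ("b3s","b4s"):
    im=cv2.imread(f"pics/{n}.png"); c=cv2.resize(im[160:200,290:330],None,fx=10,fy=10,interpolation=cv2.INTER_NEAREST); cv2.imwrite("pics/%sd.png"%n,c)
E
```

```text
5.3 [0.5604 0.0503 0.0816] jaw yaw 82.84957937903478 [-0.  0. -1.] [0.73 0.09 0.03] 0.0032920163073016187
```

View pics/b4sd.png

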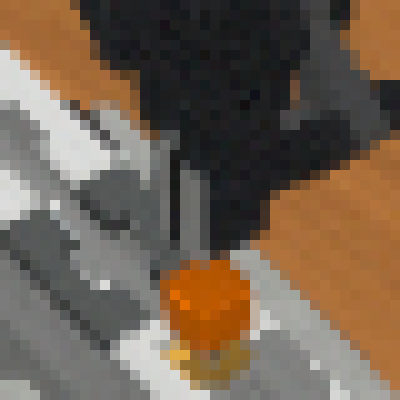

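```bash
python3 - <<'E'
from h import *
d=np.load("pics/b4s.npy")
for z in (.085,.09,.1,.11,.12): print(z,proj("side",[.548,.042,z]),proj("side",[.5604,.0503,z]))
for v in range(176,190): print(v,[unproj("side",u,v,d[v,u]).round(3).tolist() for u in (307,308,309,310,312)])
print(proj("side",[.5604,.0503,.0816]))
E
```

```text
0.085 [309.06414406 193.18395828] [310.32588274 188.76433041]
0.09 [309.07377574 191.87787798] [310.33930505 187.45432292]
0.1 [309.09321837 189.24140725] [310.36639764 184.81010503]
0.11 [309.11290377 186.57201712] [310.393826   182.13311665]
0.12 [309.13283651 183.86908716] [310.4215964  179.42274479]
176 [[0.547, 0.049, 0.144], [0.547, 0.046, 0.146], [0.546, 0.041, 0.151], [0.545, 0.036, 0.155], [0.544, 0.029, 0.162]]
177 [[0.546, 0.048, 0.142], [0.548, 0.046, 0.141], [0.547, 0.042, 0.145], [0.546, 0.037, 0.15], [0.544, 0.028, 0.16]]
178 [[0.548, 0.049, 0.136], [0.547, 0.045, 0.139], [0.55, 0.045, 0.138], [0.551, 0.042, 0.139], [0.552, 0.036, 0.143]]
179 [[0.547, 0.048, 0.133], [0.547, 0.045, 0.137], [0.547, 0.041, 0.139], [0.551, 0.042, 0.135], [0.553, 0.037, 0.138]]
180 [[0.55, 0.052, 0.125], [0.548, 0.046, 0.131], [0.55, 0.044, 0.131], [0.549, 0.041, 0.134], [0.55, 0.034, 0.139]]
181 [[0.549, 0.05, 0.123], [0.551, 0.049, 0.123], [0.547, 0.042, 0.131], [0.554, 0.045, 0.124], [0.553, 0.037, 0.131]]
182 [[0.549, 0.051, 0.119], [0.547, 0.045, 0.126], [0.549, 0.044, 0.124], [0.549, 
[... 190 characters left out ...]
046, 0.116], [0.551, 0.046, 0.114], [0.55, 0.041, 0.119], [0.551, 0.035, 0.123]]
185 [[0.577, 0.08, 0.062], [0.547, 0.045, 0.115], [0.549, 0.044, 0.113], [0.55, 0.041, 0.115], [0.554, 0.038, 0.114]]
186 [[0.573, 0.076, 0.065], [0.576, 0.074, 0.064], [0.548, 0.042, 0.112], [0.561, 0.052, 0.093], [0.568, 0.052, 0.088]]
187 [[0.556, 0.058, 0.089], [0.556, 0.054, 0.092], [0.558, 0.052, 0.092], [0.562, 0.053, 0.088], [0.564, 0.048, 0.091]]
188 [[0.556, 0.057, 0.086], [0.556, 0.054, 0.088], [0.558, 0.053, 0.087], [0.559, 0.05, 0.09], [0.563, 0.047, 0.089]]
189 [[0.553, 0.055, 0.086], [0.552, 0.05, 0.092], [0.556, 0.05, 0.088], [0.556, 0.046, 0.091], [0.56, 0.044, 0.09]]
[310.31680226 189.65057889]
```

Emit:
play_rows(motion=[[1,[0.0,0.0,-0.002],0.0],[1,[0.0,0.0,-0.004],0.0],[1,[0.0,0.0,-0.006],0.0],[1,[0.0,0.0,-0.008],0.0]])

```text
time: 5.75
tool_pos: [0.5603, 0.0503, 0.0734]
tool_rot: [0.53, -0.468, 0.53, 0.468]
contact_force: [-0.6, 0.0, -0.3]
gripper_width: -0.003
```

Emit:
play_rows(motion=[[1,[0.0,0.0,-0.001],0.0],[1,[0.0,0.0,-0.002],0.0],[1,[0.0,0.0,-0.003],0.0],[1,[0.0,0.0,-0.004],0.0]])

```text
time: 6.15
tool_pos: [0.5605, 0.0503, 0.0697]
tool_rot: [0.53, -0.468, 0.53, 0.468]
contact_force: [0.7, -0.0, 0.2]
gripper_width: -0.003
```

```bash
python3 st.py;  python3 - <<'E'
from h import *
p,d=save("side","b5s")
im=p[:,:,::-1]; c=cv2.resize(im[160:200,290:330],None,fx=10,fy=10,interpolation=cv2.INTER_NEAREST); cv2.imwrite("pics/b5sd.png",c)
E
```

```text
6.15 [0.5605 0.0503 0.0697] jaw yaw 82.85142299012524 [ 0. -0. -1.] [ 0.73 -0.01  0.21] -0.003142333566219029
```

View pics/b5sd.png

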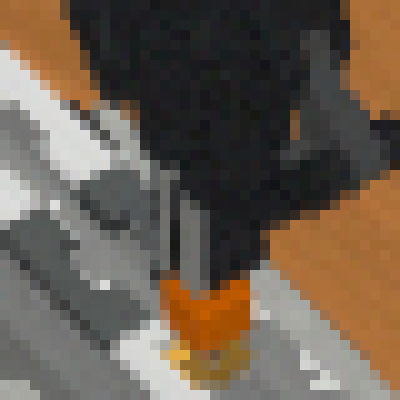

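Emit:
play_rows(motion=[[1,[0.0,0.0,-0.002],0.0],[1,[0.0,0.0,-0.004],0.0],[1,[0.0,0.0,-0.005],0.0],[1,[0.0,0.0,-0.006],0.0]])

```text
time: 6.6
tool_pos: [0.5603, 0.0503, 0.0635]
tool_rot: [0.53, -0.468, 0.53, 0.468]
contact_force: [0.5, -0.5, -0.2]
gripper_width: 0.005
```

Emit:
play_rows(motion=[[1,[0.0,0.0,-0.001],0.0],[1,[0.0,0.0,-0.002],0.0]])

```text
time: 6.8
tool_pos: [0.5606, 0.0503, 0.0623]
tool_rot: [0.53, -0.468, 0.53, 0.468]
contact_force: [-1.4, 0.6, 4.1]
gripper_width: -0.002
```

Emit:
play_rows(motion=[[1,[0.0,0.0,-0.001],0.0],[1,[0.0,0.0,-0.002],0.0],[1,[0.0,0.0,-0.003],0.0],[1,[0.0,0.0,-0.004],0.0],[1,[0.0,0.0,-0.005],0.0]])

```text
time: 7.3
tool_pos: [0.5606, 0.0503, 0.0576]
tool_rot: [0.53, -0.468, 0.53, 0.468]
contact_force: [-4.2, -1.6, 8.2]
gripper_width: 0.003
```

Emit:
play_rows(motion=[[1,[0.0,0.0,0.0],0.0]])

```text
time: 7.4
tool_pos: [0.5607, 0.0503, 0.0577]
tool_rot: [0.53, -0.468, 0.53, 0.468]
contact_force: [-3.1, -0.6, 7.0]
gripper_width: 0.005
```

Emit:
play_rows(motion=[[1,[0.0,0.0,-0.001],0.0],[1,[0.0,0.0,-0.0015],0.0],[1,[0.0,0.0,-0.0015],0.0]])

```text
time: 7.7
tool_pos: [0.5607, 0.0503, 0.0564]
tool_rot: [0.53, -0.468, 0.53, 0.468]
contact_force: [-3.7, 0.4, 8.3]
gripper_width: -0.001
```

Emit:
play_rows(motion=[[1,[0.0,0.002,0.0],0.0],[1,[0.0,0.004,0.0],0.0],[1,[0.0005,0.006,0.0],0.0],[1,[0.001,0.009,0.0],0.0],[1,[0.001,0.012,0.0],0.0]])

```text
time: 8.2
tool_pos: [0.5621, 0.0617, 0.0566]
tool_rot: [0.53, -0.469, 0.53, 0.467]
contact_force: [-3.3, -2.4, 9.4]
gripper_width: 0.004
```

Emit:
play_rows(motion=[[1,[0.0,0.0,0.0],0.0]])

```text
time: 8.3
tool_pos: [0.5622, 0.0622, 0.0567]
tool_rot: [0.53, -0.468, 0.53, 0.467]
contact_force: [-1.7, -2.4, 8.3]
gripper_width: 0.0
```

```bash
python3 look.py b6;  python3 - <<'E'
from h import *
im=cv2.imread("pics/b6s.png"); c=cv2.resize(im[155:255,280:380],None,fx=6,fy=6,interpolation=cv2.INTER_NEAREST); cv2.imwrite("pics/b6d.png",c)
E
```

```text
(no output)
```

View pics/b6d.png

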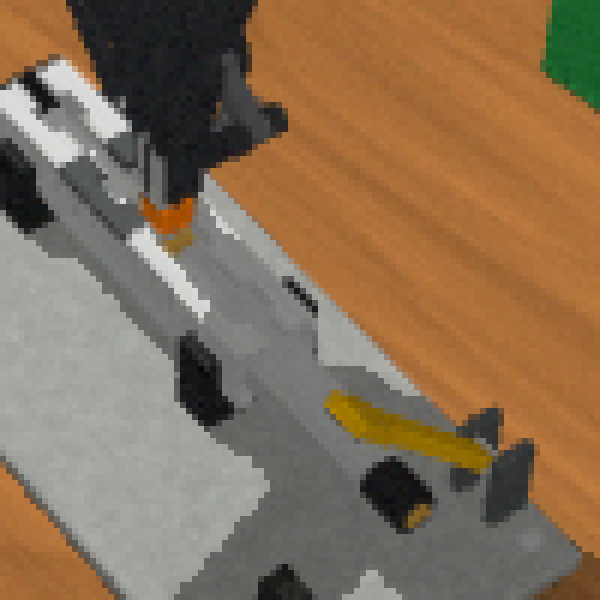

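```bash
python3 - <<'E'
from h import *
a=cv2.imread("pics/b5s.png");b=cv2.imread("pics/b6s.png")
c=np.hstack([cv2.resize(x[180:250,300:370],None,fx=5.5,fy=5.5,interpolation=cv2.INTER_CUBIC) for x in (a,b)]); cv2.imwrite("pics/b6e.png",c)
print(proj("side",[.5605,.0515,.085]),proj("side",[.562,.0635,.085]))
E
```

```text
[310.02218106 188.48227017] [307.14332623 185.57274614]
```

View pics/b6e.png

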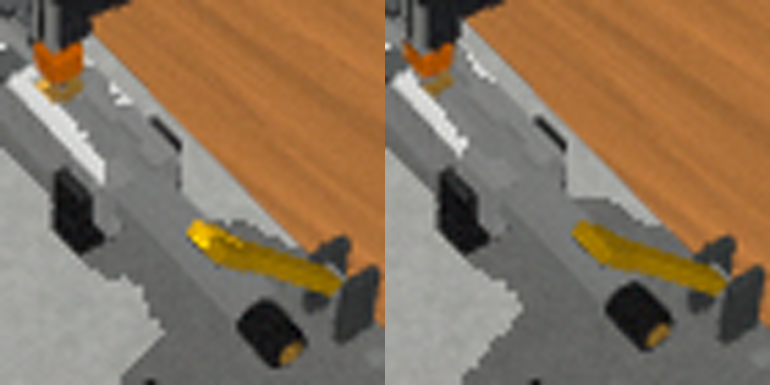

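Emit:
play_rows(motion=[[1,[0.0,0.0,0.006],0.0],[1,[0.0,0.0,0.014],0.0],[1,[-0.004,-0.028,0.014],0.0],[1,[-0.004,-0.0285,0.014],0.0],[1,[-0.004,-0.0285,0.014],0.0]])

```text
time: 8.9
tool_pos: [0.5572, 0.0337, 0.069]
tool_rot: [0.531, -0.467, 0.53, 0.468]
contact_force: [0.1, 0.4, 1.5]
gripper_width: 0.0
```

```bash
python3 st.py;python3 look.py b7;  python3 - <<'E'
from h import *
im=cv2.imread("pics/b7s.png"); c=cv2.resize(im[155:255,280:380],None,fx=6,fy=6,interpolation=cv2.INTER_NEAREST); cv2.imwrite("pics/b7d.png",c)
E
```

```text
8.9 [0.5572 0.0337 0.069 ] jaw yaw 82.78284399781627 [-0.  0. -1.] [0.15 0.41 1.49] 0.00011298276904246554
```

View pics/b7d.png

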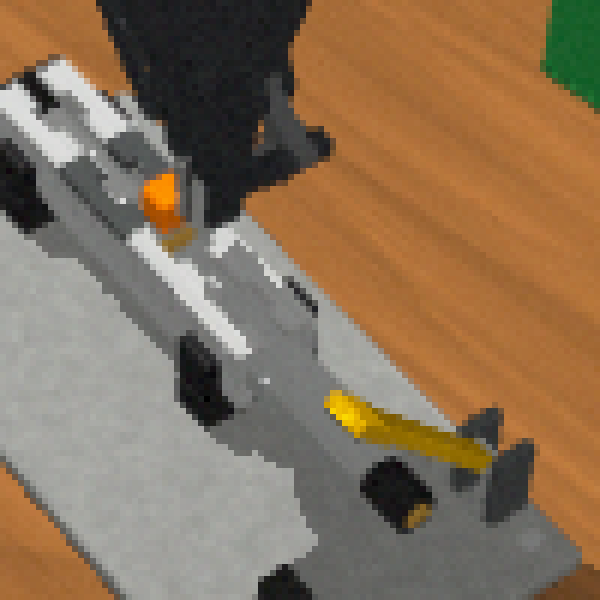

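Emit:
play_rows(motion=[[1,[0.0,-0.001,-0.005],0.0],[1,[0.0,-0.001,-0.01],0.0],[1,[0.0,-0.001,-0.015],0.0],[1,[0.0,-0.001,-0.02],0.0],[1,[0.0,-0.001,-0.024],0.0]])

```text
time: 9.5
tool_pos: [0.5571, 0.0329, 0.0443]
tool_rot: [0.53, -0.468, 0.53, 0.468]
contact_force: [-0.4, 0.5, -0.5]
gripper_width: -0.005
```

```bash
python3 st.py;python3 look.py b8;  python3 - <<'E'
from h import *
im=cv2.imread("pics/b8s.png"); c=cv2.resize(im[155:255,280:380],None,fx=6,fy=6,interpolation=cv2.INTER_NEAREST); cv2.imwrite("pics/b8d.png",c)
E
```

```text
9.5 [0.5571 0.0329 0.0443] jaw yaw 82.85708589877386 [-0.001  0.    -1.   ] [-0.39  0.47 -0.47] -0.004619016315174028
```

View pics/b8d.png

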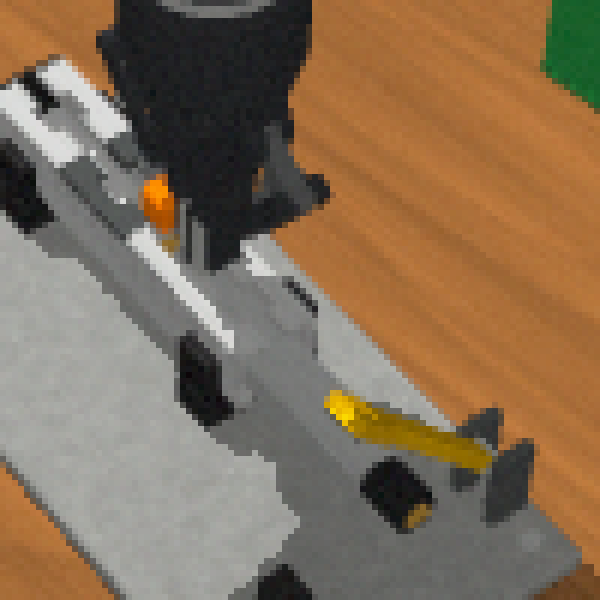

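Emit:
play_rows(motion=[[1,[0.0004,0.003,0.0],0.0],[1,[0.0008,0.006,0.0],0.0],[1,[0.0012,0.009,0.0],0.0],[1,[0.0016,0.012,0.0],0.0],[1,[0.002,0.015,0.0],0.0]])

```text
time: 10.1
tool_pos: [0.5595, 0.0463, 0.0456]
tool_rot: [0.529, -0.469, 0.531, 0.467]
contact_force: [-0.9, -7.1, 1.5]
gripper_width: 0.001
```

```bash
cat > l2.py <<'E'
import sys
from h import *
f=sys.argv[1]
save("side",f+"s"); im=cv2.imread("pics/"+f+"s.png"); c=cv2.resize(im[155:255,280:380],None,fx=6,fy=6,interpolation=cv2.INTER_NEAREST); cv2.imwrite("pics/"+f+"d.png",c)
# nozzle: match template of nozzle end from b8s
a=cv2.imread("pics/b8s.png")[228:246,336:356]
r=cv2.matchTemplate(cv2.resize(im[205:260,310:370],None,fx=4,fy=4,interpolation=cv2.INTER_CUBIC),cv2.resize(a,None,fx=4,fy=4,interpolation=cv2.INTER_CUBIC),cv2.TM_CCOEFF_NORMED)
_,m,_,l=cv2.minMaxLoc(r); print("nozzle tpl",m,l[0]/4+310-336,l[1]/4+205-228)
hsv=cv2.cvtColor(im,cv2.COLOR_BGR2HSV)[150:215,285:330]; o=(hsv[...,0]<14)&(hsv[...,1]>230)&(hsv[...,2]>150); v,u=np.nonzero(o); print("cap px",len(u),u.mean()+285,v.mean()+150,"toprow",v.min()+150,"left",u.min()+285)
E
python3 st.py;python3 l2.py c1
```

```text
10.1 [0.5595 0.0463 0.0456] jaw yaw 82.8762507728166 [-0.    -0.004 -1.   ] [-0.9  -7.06  1.54] 0.0007174122154099256
nozzle tpl 0.953981339931488 -1.25 -1.0
cap px 1 303.0 187.0 toprow 187 left 303
```

View pics/c1d.png

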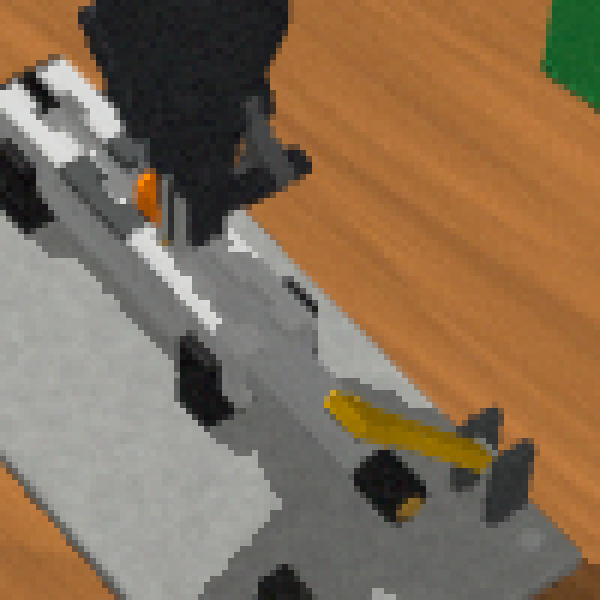

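Emit:
play_rows(motion=[[1,[0.0004,0.003,0.0],0.0],[1,[0.0008,0.006,0.0],0.0],[1,[0.0012,0.009,0.0],0.0],[1,[0.0016,0.012,0.0],0.0]])

```text
time: 10.55
tool_pos: [0.5611, 0.0582, 0.0456]
tool_rot: [0.529, -0.469, 0.531, 0.467]
contact_force: [-0.4, -5.6, 1.6]
gripper_width: -0.003
```

```bash
python3 st.py;python3 l2.py c2
```

```text
10.55 [0.5611 0.0582 0.0456] jaw yaw 82.86311395785832 [-0.    -0.004 -1.   ] [-0.44 -5.57  1.59] -0.0034554302764246312
nozzle tpl 0.8084772229194641 -4.5 -4.0l2.py:9: RuntimeWarning: Mean of empty slice.
  hsv=cv2.cvtColor(im,cv2.COLOR_BGR2HSV)[150:215,285:330]; o=(hsv[...,0]<14)&(hsv[...,1]>230)&(hsv[...,2]>150); v,u=np.nonzero(o); print("cap px",len(u),u.mean()+285,v.mean()+150,"toprow",v.min()+150,"left",u.min()+285)
  ret = ret.dtype.type(ret / rcount)
Traceback (most recent call last):
  File "l2.py", line 9, in <module>
    hsv=cv2.cvtColor(im,cv2.COLOR_BGR2HSV)[150:215,285:330]; o=(hsv[...,0]<14)&(hsv[...,1]>230)&(hsv[...,2]>150); v,u=np.nonzero(o); print("cap px",len(u),u.mean()+285,v.mean()+150,"toprow",v.min()+150,"left",u.min()+285)
                                                                                                                                                                                              ~~~~~^^
ValueError: zero-size array to reduction operation minimum which has no identity
```

Emit:
play_rows(motion=[[1,[0.0002,0.0015,0.0],0.0],[1,[0.0004,0.003,0.0],0.0],[1,[0.0005,0.004,0.0],0.0]])

```text
time: 10.9
tool_pos: [0.5618, 0.0624, 0.0457]
tool_rot: [0.529, -0.469, 0.531, 0.467]
contact_force: [-0.9, -5.2, 2.1]
gripper_width: -0.003
```

Emit:
play_rows(motion=[[1,[0.0001,0.001,0.0],0.0],[1,[0.0003,0.002,0.0],0.0]])

```text
time: 11.1
tool_pos: [0.5621, 0.0644, 0.0457]
tool_rot: [0.529, -0.469, 0.531, 0.467]
contact_force: [-2.5, -5.3, 1.2]
gripper_width: -0.003
```

Emit:
play_rows(motion=[[1,[0.0001,0.001,0.0],0.0],[1,[0.0002,0.0015,0.0],0.0]])

```text
time: 11.3
tool_pos: [0.5623, 0.0659, 0.0458]
tool_rot: [0.529, -0.469, 0.531, 0.467]
contact_force: [-1.3, -5.5, 2.1]
gripper_width: -0.001
```

```bash
python3 l2.py c3 2>/dev/null
```

```text
nozzle tpl 0.6927969455718994 -6.75 -5.75
cap px 1 298.0 183.0 toprow 183 left 298
```

View pics/c3d.png

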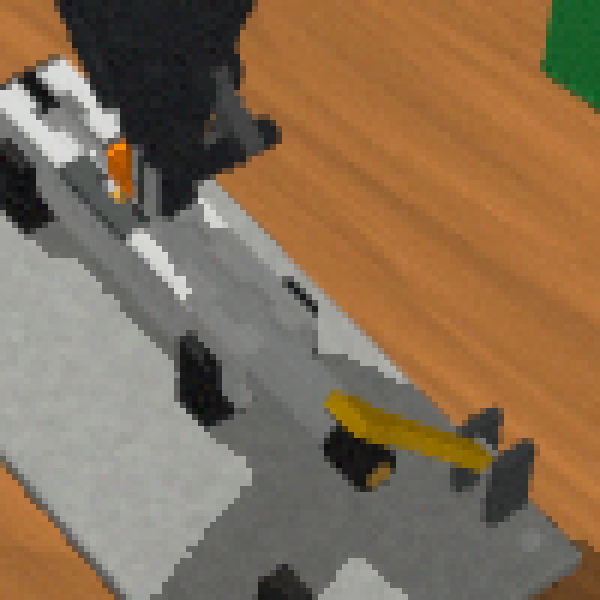

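Emit:
play_rows(motion=[[1,[0.0001,0.001,0.0],0.0],[1,[0.0002,0.0015,0.0],0.0]])

```text
time: 11.55
tool_pos: [0.5625, 0.0676, 0.0459]
tool_rot: [0.53, -0.469, 0.531, 0.467]
contact_force: [-1.2, -4.9, 2.8]
gripper_width: 0.001
```

```bash
sed -i 's/len(u),u.mean/len(u),len(u) and u.mean/' l2.py; python3 l2.py c4 2>/dev/null
```

```text
nozzle tpl 0.6609967947006226 -7.25 -6.0
cap px 1 300.0 183.0 toprow 183 left 300
```

Emit:
play_rows(motion=[[1,[0.0001,0.001,0.0],0.0],[1,[0.0002,0.0015,0.0],0.0]])

```text
time: 11.8
tool_pos: [0.5629, 0.0702, 0.0458]
tool_rot: [0.53, -0.468, 0.53, 0.467]
contact_force: [-1.1, -2.4, 2.6]
gripper_width: -0.001
```

```bash
python3 st.py; python3 l2.py c5 2>/dev/null
```

```text
11.8 [0.5629 0.0702 0.0458] jaw yaw 82.84388971612287 [ 0.001 -0.    -1.   ] [-1.05 -2.42  2.63] -0.0006194875286129133
nozzle tpl 0.6317126154899597 -8.0 -6.5
cap px 1 299.0 183.0 toprow 183 left 299
```

View pics/c5d.png

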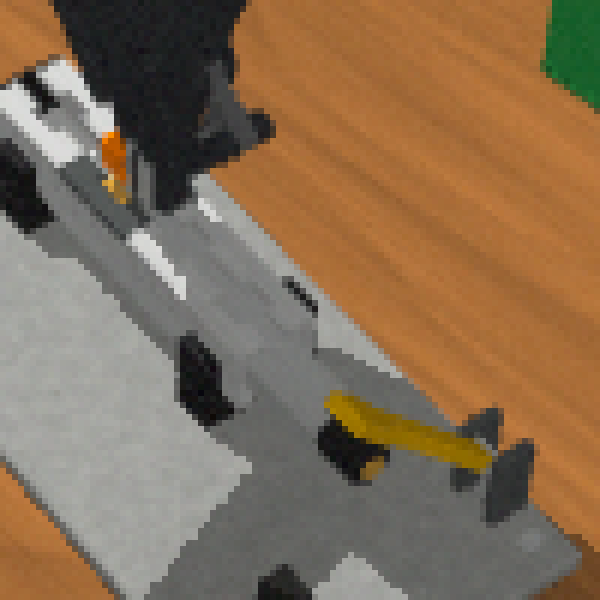

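Emit:
play_rows(motion=[[1,[-0.0004,-0.003,0.0],0.0],[1,[-0.0016,-0.012,0.0],0.0],[1,[-0.0016,-0.014,0.03],0.0],[1,[-0.0016,-0.05,0.07],0.0],[1,[-0.0016,-0.09,0.1],0.0]])

```text
time: 12.35
tool_pos: [0.5606, -0.0168, 0.1441]
tool_rot: [0.53, -0.468, 0.529, 0.469]
contact_force: [1.1, -0.5, 0.4]
gripper_width: 0.005
```

```bash
python3 st.py; python3 l2.py c6 2>/dev/null; python3 - <<'E'
from h import *
for n in ("side",):
  for k in ("button_top","keeper_pad","inner_tube"):
    print(k,[(np.round(x["at"],4).tolist(),round(x["score"],2)) for x in nets.landmark_of(n,k)[:2]])
E
```

```text
12.35 [ 0.5606 -0.0168  0.1441] jaw yaw 83.00004087896349 [ 0.     0.001 -1.   ] [ 1.15 -0.54  0.39] 0.00495907168614168
nozzle tpl 0.6126563549041748 -8.25 -6.5
cap px 3 300.0 183.0 toprow 181 left 297
button_top [([0.5666, 0.0962, 0.092], 0.6), ([0.6723, -0.3928, -0.0005], 0.2)]
keeper_pad [([0.5173, -0.1019, 0.1274], 0.69), ([0.4619, 0.3985, 0.0017], 0.67)]
inner_tube [([0.5682, 0.0893, 0.001], 0.67)]
```

View pics/c6d.png

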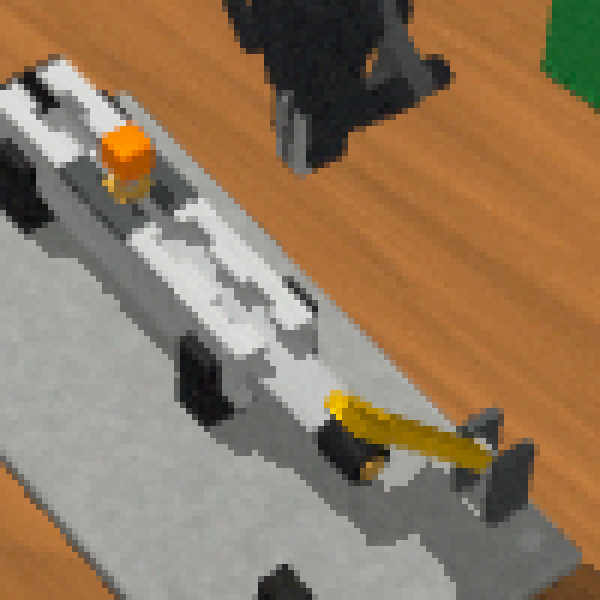

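Emit:
play_rows(motion=[[1,[-0.0545,-0.078,0.0],0.0],[1,[-0.0545,-0.078,0.0],0.0],[1,[-0.0545,-0.078,-0.015],0.0],[1,[-0.0545,-0.078,-0.025],0.0],[1,[-0.0545,-0.078,-0.025],0.0]])

```text
time: 13.05
tool_pos: [0.5043, -0.0928, 0.1141]
tool_rot: [0.529, -0.466, 0.531, 0.47]
contact_force: [-0.1, -0.3, 0.1]
gripper_width: -0.002
```

```bash
python3 st.py; python3 l2.py d1 2>/dev/null
```

```text
13.05 [ 0.5043 -0.0928  0.1141] jaw yaw 82.91997613033641 [-0.006  0.003 -1.   ] [-0.11 -0.3   0.12] -0.0016931410827599985
nozzle tpl 0.5709954500198364 -8.25 -6.5
cap px 1 304.0 183.0 toprow 183 left 304
```

View pics/d1d.png

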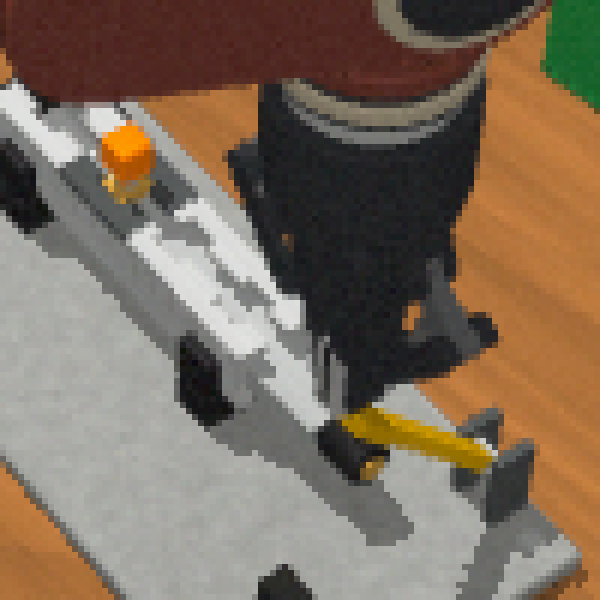

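Emit:
play_rows(motion=[[1,[-0.003,0.0,-0.006],0.0],[1,[-0.006,0.0,-0.012],0.0],[1,[-0.009,0.0005,-0.018],0.0],[1,[-0.012,0.001,-0.024],0.0],[1,[-0.014,0.001,-0.03],0.0]])

```text
time: 13.6
tool_pos: [0.4922, -0.0933, 0.088]
tool_rot: [0.53, -0.468, 0.53, 0.468]
contact_force: [-2.2, 0.5, 1.1]
gripper_width: 0.004
```

```bash
python3 st.py; python3 l2.py d2 2>/dev/null
```

```text
13.6 [ 0.4922 -0.0933  0.088 ] jaw yaw 82.89917479026244 [-0. -0. -1.] [-2.23  0.5   1.1 ] 0.0039153719367785765
nozzle tpl 0.373172402381897 -4.0 3.5
```

View pics/d2d.png

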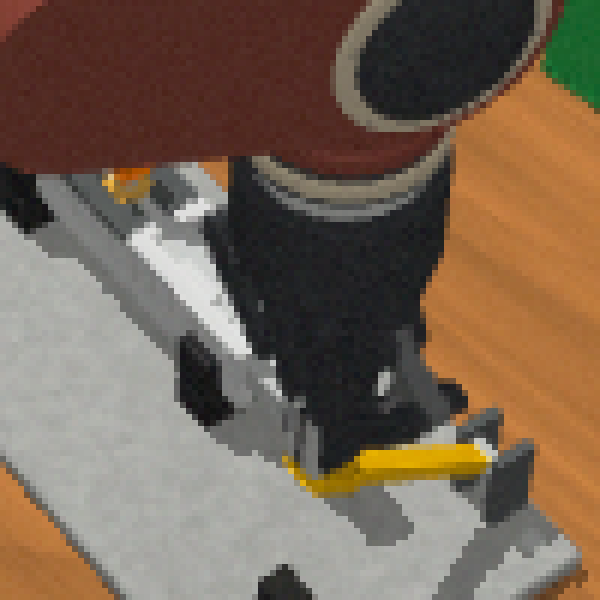

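Emit:
play_rows(motion=[[1,[-0.002,0.0,-0.008],0.0],[1,[-0.004,0.0005,-0.016],0.0],[1,[-0.007,0.001,-0.024],0.0],[1,[-0.009,0.001,-0.032],0.0],[1,[-0.011,0.0015,-0.04],0.0]])

```text
time: 14.15
tool_pos: [0.4809, -0.0922, 0.047]
tool_rot: [0.53, -0.468, 0.53, 0.468]
contact_force: [-0.7, -0.5, -0.0]
gripper_width: -0.001
```

```bash
python3 st.py; python3 l2.py d3 2>/dev/null
```

```text
14.15 [ 0.4809 -0.0922  0.047 ] jaw yaw 82.84651898478074 [-0.  0. -1.] [-0.68 -0.48 -0.02] -0.0014901357570085015
nozzle tpl 0.3170117437839508 -16.0 4.75
```

View pics/d3d.png

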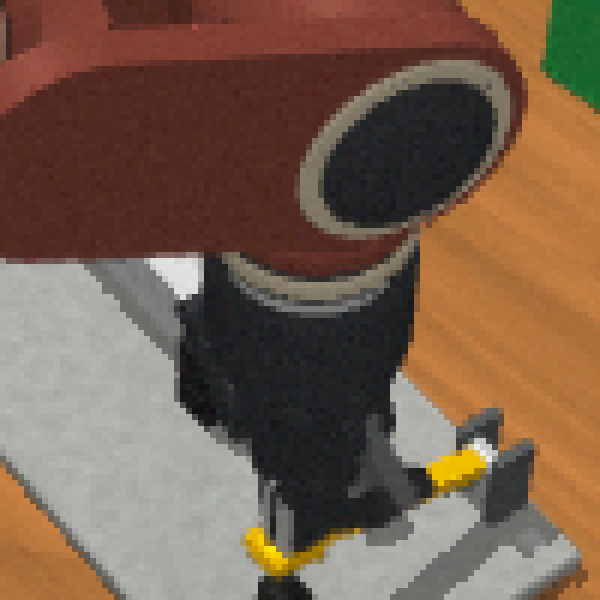

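Emit:
play_rows(motion=[[1,[-0.001,0.0,-0.006],0.0],[1,[-0.002,0.0005,-0.012],0.0],[1,[-0.004,0.0005,-0.016],0.0],[1,[-0.004,0.0005,-0.02],0.0]])

```text
time: 14.6
tool_pos: [0.4771, -0.0917, 0.0276]
tool_rot: [0.53, -0.468, 0.53, 0.468]
contact_force: [-1.2, 0.8, 1.2]
gripper_width: -0.001
```

Emit:
play_rows(motion=[[1,[0.0,0.0,-0.002],0.0],[1,[0.0,0.0,-0.004],0.0]])

```text
time: 14.8
tool_pos: [0.4773, -0.0917, 0.0237]
tool_rot: [0.53, -0.468, 0.53, 0.468]
contact_force: [-0.6, -0.3, 1.2]
gripper_width: -0.002
```

Emit:
play_rows(motion=[[1,[0.0,0.0,-0.001],0.0],[1,[0.0,0.0,-0.002],0.0],[1,[0.0,0.0,-0.003],0.0]])

```text
time: 15.1
tool_pos: [0.4774, -0.0917, 0.021]
tool_rot: [0.53, -0.468, 0.53, 0.468]
contact_force: [-0.9, 0.3, -0.4]
gripper_width: 0.003
```

```bash
python3 st.py; python3 l2.py d4 2>/dev/null
```

```text
15.1 [ 0.4774 -0.0917  0.021 ] jaw yaw 82.85085089724471 [ 0. -0. -1.] [-0.88  0.28 -0.37] 0.002825209548680067
nozzle tpl 0.3889583349227905 -6.0 -17.25
```

View pics/d4d.png

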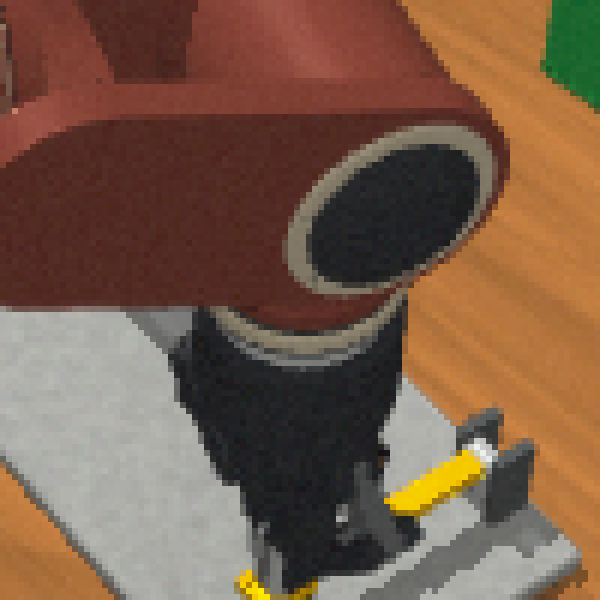

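Emit:
play_rows(motion=[[1,[0.0,0.0,-0.001],0.0],[1,[0.0,0.0,-0.002],0.0],[1,[0.0,0.0,-0.003],0.0]])

```text
time: 15.45
tool_pos: [0.4774, -0.0918, 0.0187]
tool_rot: [0.53, -0.468, 0.53, 0.468]
contact_force: [-4.5, 1.2, 10.2]
gripper_width: 0.0
```

Emit:
play_rows(motion=[[1,[0.0,0.0,0.0],0.0]])

```text
time: 15.55
tool_pos: [0.4774, -0.0918, 0.0188]
tool_rot: [0.53, -0.468, 0.53, 0.468]
contact_force: [-3.4, 0.8, 6.4]
gripper_width: -0.0
```

Emit:
play_rows(motion=[[1,[0.0,0.0,0.005],0.0],[1,[0.0,0.0,0.04],0.0],[1,[0.0,0.0,0.09],0.0],[1,[-0.01,-0.05,0.14],0.0],[1,[-0.02,-0.1,0.19],0.0]])

```text
time: 16.05
tool_pos: [0.4634, -0.162, 0.18]
tool_rot: [0.53, -0.469, 0.529, 0.468]
contact_force: [0.0, -0.2, -0.2]
gripper_width: -0.002
```

Emit:
play_rows(motion=[[1,[-0.02,-0.05,0.04],0.0],[1,[-0.04,-0.1,0.04],0.0],[1,[-0.05,-0.15,0.04],0.0],[1,[-0.05,-0.15,0.04],0.0],[1,[-0.05,-0.15,0.04],0.0]])

```text
time: 16.55
tool_pos: [0.4124, -0.314, 0.2181]
tool_rot: [0.531, -0.467, 0.531, 0.467]
contact_force: [0.9, -0.4, -0.1]
gripper_width: -0.003
```

```bash
python3 st.py; python3 - <<'E'
from h import *
p,d=save("side","e1s"); 
for n in ("side",):
  for k in ("button_top","keeper_pad","inner_tube"):
    print(k,[(np.round(x["at"],4).tolist(),round(x["score"],2)) for x in nets.landmark_of(n,k)[:2]])
im=p[:,:,::-1]
cv2.imwrite("pics/e1c.png",cv2.resize(im[150:290,240:390],None,fx=4,fy=4,interpolation=cv2.INTER_CUBIC))
q,_=save("top","e1t"); 
for k in ("button_top","keeper_pad"):
    print(k,[(np.round(x["at"],4).tolist(),round(x["score"],2)) for x in nets.landmark_of("top",k)[:2]])
vv,uu=np.mgrid[150:290,240:390]; D=d[150:290,240:390]; K,R,t=cam("side")
P=(np.stack([(uu-K[0,2])/K[0,0]*D,(vv-K[1,2])/K[1,1]*D,D],-1)-t)@R
h=cv2.cvtColor(im.copy(),cv2.COLOR_BGR2HSV)[150:290,240:390]
m=(h[...,0]>=17)&(h[...,0]<32)&(h[...,1]>170)&(h[...,2]>120)&(P[...,1]<-.05)&(P[...,0]<.62)
x=P[m]; print(m.sum()); 
for lo,hi in ((.45,.48),(.48,.52),(.52,.56),(.56,.6)):
    s=x[(x[:,0]>lo)&(x[:,0]<hi)]
    if len(s): print(lo,np.median(s,0),s[:,2].max())
E
```

```text
16.55 [ 0.4124 -0.314   0.2181] jaw yaw 82.6133705512478 [ 0.    -0.001 -1.   ] [ 0.94 -0.38 -0.13] -0.0029627337806428307
button_top []
keeper_pad [([0.4769, -0.0963, 0.0458], 0.74)]
inner_tube []
button_top [([0.5792, -0.4197, 0.0033], 0.5), ([0.5716, 0.0924, 0.0938], 0.41)]
keeper_pad [([0.4722, -0.0853, 0.0464], 0.68)]
272
0.45 [ 0.46927277 -0.09420716  0.04640647] 0.051463123934775645
0.48 [ 0.50039372 -0.09712667  0.04613964] 0.05000159015814652
0.52 [ 0.54049896 -0.10313809  0.0464008 ] 0.05183906398473803
0.56 [ 0.56759764 -0.10706805  0.04582178] 0.051889388791436585
```

View pics/e1c.png

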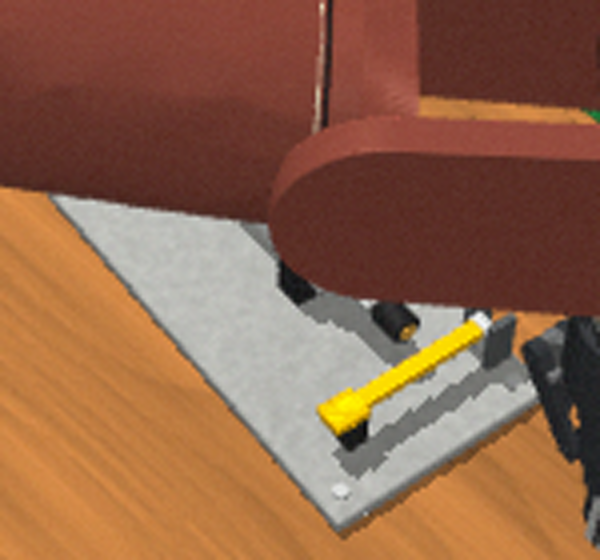

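View pics/e1t.png

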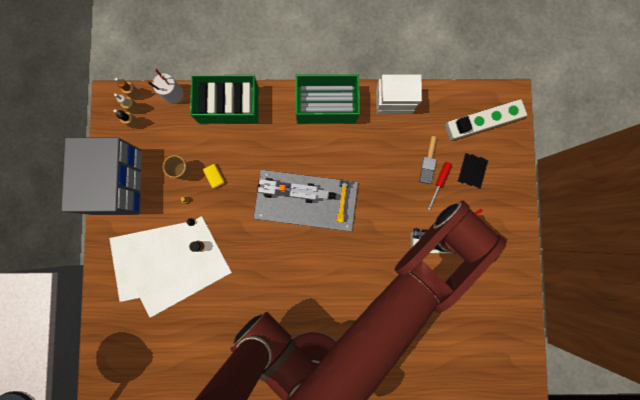

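```bash
python3 -c "
from h import *
print(workorder.job_done(), state()['time'])"
```

```text
the job is handed in; nothing more can be done
the job is handed in; nothing more can be done
```

The probe is one hole shorter with the button up, the keeper arm is down, and I handed the job in at about 16.7 s. `job_done()` reports no verdict, so the points below are my own last checks.

**How it went:**
- I pressed the button about 6 mm in with the shut fingertips, using about 8 N, and slid the tube about 11 mm.
- I then let go and pushed the cap from behind in small steps, at about 5 N and never more than about 7 N at the readings.
- It clicked up about 40 mm along from the start hole. The push force fell to 2.4 N and the side picture showed the stem standing up again.
- I backed off and pressed the keeper arm down onto its rest, with about 10 N at the end, then moved the gripper clear.

**Last checks:**
- **Button:** the cap top reads about 92–94 mm above the bench, and about 91 mm is fully up. It is at the new hole.
- **Keeper arm:** level along its length at about 46 mm above the bench, in front of the tip and on the rest.
- **Bystanders:** nothing looked moved in the last top picture. The robot arm partly covered the meter there, and I went past it well above.

**What disagreed or could not be checked:**
- The fingertips met things about 28 mm above the reported TCP height, for both the button and the keeper pad. I worked from the contact forces instead of that height.
- In the last side view the robot arm hid the button, so its final check comes from the top view and the side view taken just after the click. The network's top-view button answer was a false one (0.50), and the right position came second (0.41).

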